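# Turn the rack parking plate over onto the loading deck

## Task

The flat tube-rack parking plate lies with its used red side up on the bench. Push it up against the front step of the low metal loading deck, tip it up on the edge that meets the step and over onto the deck so that its clean blue side faces up, then slide it back along the deck until it is fully home and square against the blue back stop, and let go. Be gentle: never press hard on the plate, and leave the tube rack, bottle and jar alone.

Things in the scene. Friction and masses are not known exactly. Their poses are not given: they have to be found in the camera images.
- plate: Loose flat dense resin plate, 95 (x) by 110 (y) by 10 mm thick (z), 0.22 to 0.4 kg, too wide to grip across. Origin at its very centre. z points out of the red face: up at the start, to end down; the other face is blue. At the start its +x edge faces the deck, turned at most 0.2 rad from it, 20 to 50 mm short of the step. Its sides are plain and square. Pressing it with over 25 N is too hard.
- plate_lead (a point): Middle of the end face of the plate's +x edge (47.5 mm from its centre), the edge that meets the step and about which the plate tips. Nothing hooks the opposite, near edge: it is raised by the friction of fingers pressed on its end face with about 9 to 12 N along the plate, while the step's foot holds the leading edge.
- deck: Low fixed metal platform, 200 mm wide (y), no side walls. Origin on the bench at the middle of the foot of its upright front step; x points level into the deck, away from the robot, z up, yaw up to 0.3 rad. The step is 20 mm high; the flat top runs from x = 0 to 125 mm, where the blue back stop stands, 45 mm above the bench. Fully home, the plate's centre is at x = 77.5, z = 25 mm.
- rack: Red tube rack, 70 by 110 by 40 mm, with four capped tubes reaching 86 mm, loose beside the deck, to be left alone. Origin at the centre of its underside.
- bottle: Reagent bottle, 56 mm across, 130 mm high, loose, to be left alone. Origin at the centre of its underside.
- jar: Small jar, 60 mm across, 70 mm high, loose, to be left alone. Origin at the centre of its underside.
There are look-alikes about, which are no part of the job. There is more than one size of the plate; the job needs the smallest.

How it is judged:
On the way, in this order (a step that is already met when the one before it is completed fails the run):
1. the plate is tipped up by at least 35 degrees, on its leading edge, at the foot of the step (angle between plate's own z axis and vertical between 0.6 and 2 rad and z of plate_lead in the frame of deck below 0.018 m and x of plate_lead in the frame of deck between -0.025 and 0.01 m), for 0.1 s.
2. the plate lies blue side up on the deck (angle between plate's own z axis and vertical above 3.05 rad and z of plate in the frame of deck between 0.021 and 0.029 m), for 0.2 s.
At the end, for the whole second after the job is handed in: The plate lies flat on the deck, blue side up, at rest, its edge home against the back stop (its centre within 4 mm of the fully home distance), square to the stop within 0.06 rad, and its centre within 45 mm of the deck's middle line, so that it lies wholly on the deck (all of step 2 and x of plate in the frame of deck between 0.0735 and 0.0815 m and y of plate in the frame of deck between -0.045 and 0.045 m and angle between the x axis of plate and the x axis of deck, either way round below 0.06 rad and linear speed of plate below 0.01 m/s); the robot touches nothing.
It fails at once if the fingers or arm press on the plate with more than 25 N (contact force between any of the fingers, the arm and plate above 25 N).
It fails at once if the rack, bottle or jar is moved by more than 15 mm (distance of any of rack, bottle, jar from where it was at the start of the episode above 0.015 m).
It also fails if it takes over 72 s, if anything falls off the work surface, if the arm or the gripper's body presses on something with over 40 N, if the wrist force passes 120 N, or if a joint passes its speed limit or range.

## Robot

A 6-joint arm with a two-finger parallel gripper is mounted at the origin on the work surface. World frame = base frame: x ahead of the robot, y to its left, z up, the work surface at z = 0. Lengths are in m, angles in rad, forces in N, time in s.
With the tool pointing down it reaches from about 0.275 to 0.75 m from the base axis. Payload 10.2 kg.
Tool frame: the origin (TCP) lies midway between the tips of the shut fingers; the grasp point (between the pads) lies robot.grip_point_offset behind it (robot.grip_point_offset is the distance from the TCP to the grasp point, in m); z points along the fingers, x is the direction in which the jaws open and shut, and the axes are right-handed (so a half turn about z gives the same grasp; the last joint's range is limited). The gripper opens to 85 mm and grips with 20 to 120 N. Pads are 22 mm wide; open, the fingers measure 114 mm over their backs; the gripper's body (76 mm by 85 mm) begins 54 mm behind the grasp point. The pads swing forward as they close: fully open they stand 13 mm farther back than shut.
Start: joints at [-1.382, 0.313, 1.498, -0, 1.331, -0.223], TCP at [0.21, -0.481, 0.231] pointing down, gripper open.
Joint ranges: [-2.94, 2.94], [-0.97, 2.17], [0.19, 2.56], [-1.23, 4.37], [0.02, 3.11], [-2.88, 2.88]. Speed limits (rad/s): [2.39, 2.39, 3.01, 3.14, 3.14, 3.14].

## Interface

Orientations are given as a rotation vector (axis times angle).
In Python, from rig import robot, eyes gives the robot as it stands. The module is installed in compiled form; this text tells all that it offers.
- The arm moves only by the shell command python3 -m jog 'ROWS' [OPENING] [FORCE]. ROWS is JSON, a list of rows, each a list of 4 numbers: the shift along the world's x, y, z in m, then the turn about the world's z in degrees. In form: [[tx, ty, tz, turn], ...]. A call has 1 to 20 rows; each row is the pose to reach, as a shift and turn from the pose measured when the call began; what a row does not reach only later rows make up. A row lasts 1/12 s, in which the tool goes at most 41.7 mm and 7.16 degrees, less where a joint would pass 70% of its speed; a pose out of reach is approached as far as the arm can. A call with a gripper value outside its range is refused whole. OPENING is the finger opening in m, from 0 to 0.0854, set as the call begins (- or left out, the last holds). The fingers move at their own pace and stop on an object; FORCE is the grip in N (left out, the last holds). Time passes only in rows, so rows that repeat a pose let the fingers close. It gives the time, the measured TCP pose, the force and the opening at its end, in the units of the state.
- robot.sense(): the state, without advancing time (a new reading comes with each control period).
- eyes.get_image(name): name is "scene" or "top" or "wrist"; returns a dict with "image" (400x640x3 uint8, red, green, blue), "vfov" (degrees; the focal length in pixels is half the picture's height over the tangent of half this angle, whatever the lens; pixels are square), "cx", "cy" (the principal point, pixels), "cam_to_world" (4x4, takes a point from camera to world coordinates); the wrist camera has in their place "hand_eye" (4x4, takes a point from camera to tool coordinates, whose origin is the TCP and whose axes are the tool frame's). Camera axes: x right, y up, looking along -z (the intrinsics and any distortion apply to the point x, -y, -z); pixel columns grow to the right and rows downward; lengths in m; the calibration is good to about 2 mm. The wrist camera is an equidistant fisheye: a pixel r from the principal point sees the ray r / f radians off the axis. A picture is of the moment at which its call begins: read the wrist's pose just before it. There is no depth.
- robot.sign_off(): hands the job in, once; it reports no verdict.
The state is a dict: "time": time; "qpos": joint angles; "qd": joint speeds; "joint_efforts": joint torques, N m; "tcp_pos": TCP position; "orientation": TCP orientation; "wrist_force": force on the tool from outside, world axes, zero at the start; "ft_torque": the same for the moment, N m; "opening": finger opening in m.
Only numpy, scipy, OpenCV 4.12 (cv2) and the standard library are available. Lean on these libraries where they do the work, as an engineer would, in place of code of your own. Each camera call takes 0.05 s, during which the arm holds its last target.

## Working session

There is one attempt and no reset: what is moved stays moved. The work goes in short steps, Python scripts to look and compute and a shell command to move; the robot and the scene stay as the last step left them, time stands still between calls to the robot, and variables do not carry over. Pictures are saved under pics/ and viewed, and the job is handed in when it is done.

```bash
mkdir -p pics; ls; python3 - <<'E'
from rig import robot, eyes
import cv2,numpy as np
s=robot.sense(); print(s)
for n in("scene","top","wrist"):
    d=eyes.get_image(n); cv2.imwrite(f"pics/{n}0.png",d["image"][:,:,::-1])
    print(n,{k:(np.round(v,4).tolist() if not np.isscalar(v) else v) for k,v in d.items() if k!="image"})
E
```

```text
pics
{'time': 0.0, 'qpos': array([-1.38238844e+00,  3.13463697e-01,  1.49844851e+00,  6.25919867e-06,
        1.33100789e+00, -2.23380089e-01]), 'qd': array([-5.11859378e-04, -2.71820531e-04,  7.03123687e-05, -1.94534426e-03,
       -1.52532204e-04,  1.41836556e-03]), 'joint_efforts': array([-6.28412290e-04, -4.12265074e+01, -2.59745693e+01, -2.49505629e-04,
        4.13007976e-03, -5.33282858e-06]), 'tcp_pos': array([ 0.21007992, -0.48084909,  0.23072377]), 'orientation': array([-2.62787414e+00,  1.71984136e+00,  1.44111092e-03]), 'wrist_force': array([ 0.22825756, -0.0929709 ,  0.15760245]), 'ft_torque': array([0.02248702, 0.02440835, 0.00800397]), 'opening': 0.08519315742945577}
scene {'vfov': 47.72206386415429, 'cx': 323.4378140066957, 'cy': 201.3754962728997, 'cam_to_world': [[-0.6754, -0.4185, 0.6072, 1.1781], [0.7373, -0.3665, 0.5675, 0.6236], [-0.0149, 0.831, 0.5561, 0.632], [0.0, 0.0, 0.0, 1.0]]}
top {'vfov': 45.26826239058274, 'cx': 318.52223107361095, 'cy': 196.83527921528093, 'cam_to_world': [[-0.0149, 0.9969, -0.0777, 0.4236], [-0.9998, -0.0137, 0.0151, 0.0524], [0.014, 0.0779, 0.9969, 1.2249], [0.0, 0.0, 0.0, 1.0]]}
wrist {'vfov': 65.70646984690485, 'cx': 322.2919439924192, 'cy': 199.82480794706018, 'hand_eye': [[1.0, -0.0, -0.0004, 0.0003], [-0.0001, -0.9505, -0.3108, -0.0798], [-0.0004, 0.3108, -0.9505, -0.143], [0.0, 0.0, 0.0, 1.0]]}
```

View pics/top0.png

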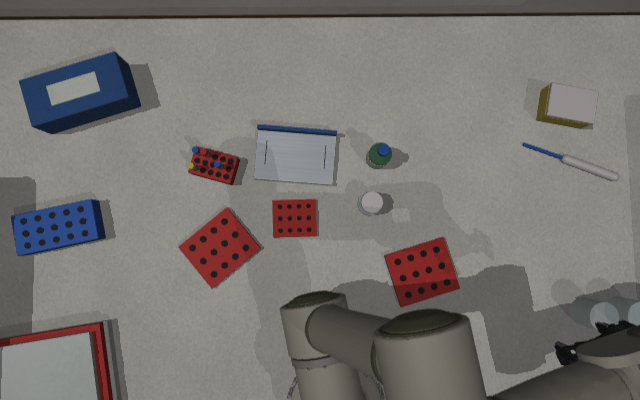

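View pics/scene0.png

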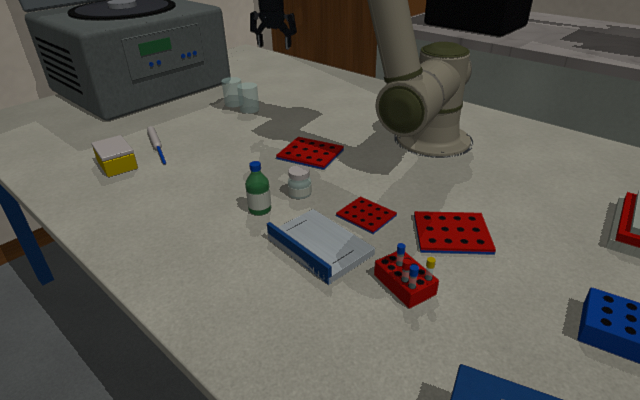

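View pics/wrist0.png

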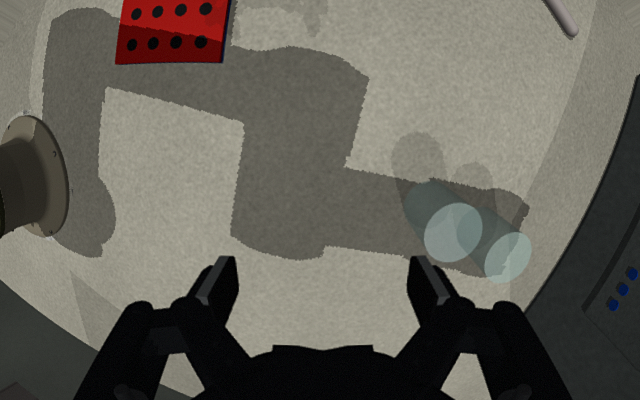

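The top view shows three red plates: (295,218), about 45x38 px or 113x96 mm; (220,247), larger; and (422,271), larger. The red rack is at (213,165) and the blue look-alike block at (57,227). The smallest plate, at (295,218) in front of the deck step (295,183), is the one I want.

```bash
cat > h.py <<'E'
import cv2,numpy as np
from rig import robot,eyes
from scipy.spatial.transform import Rotation as R
def ray(d,u,v):
    f=200/np.tan(np.radians(d["vfov"]/2)); T=np.array(d["cam_to_world"])
    r=T[:3,:3]@np.array([(u-d["cx"])/f,-(v-d["cy"])/f,-1]); return T[:3,3],r
def onz(d,p,z):
    o,r=ray(d,*p); return o+r*(z-o[2])/r[2]
def proj(d,P):
    f=200/np.tan(np.radians(d["vfov"]/2)); T=np.array(d["cam_to_world"])
    c=T[:3,:3].T@(np.array(P)-T[:3,3]); return d["cx"]-f*c[0]/c[2], d["cy"]+f*c[1]/c[2]
def crop(d,box,k,name):
    x0,y0,x1,y1=box; cv2.imwrite(name,cv2.resize(d["image"][y0:y1,x0:x1,::-1],None,fx=k,fy=k,interpolation=cv2.INTER_CUBIC))
E
python3 - <<'E'
from h import *
d=eyes.get_image("top"); crop(d,(180,110,420,300),3.3,"pics/c1.png")
im=d["image"].astype(int); r,g,b=im[...,0],im[...,1],im[...,2]
m=((r>80)&(g<70)&(b<70)).astype(np.uint8); m=cv2.morphologyEx(m,cv2.MORPH_CLOSE,np.ones((7,7)))
cs,_=cv2.findContours(m,0,2)
for c in cs:
    if cv2.contourArea(c)<300: continue
    q=cv2.boxPoints(cv2.minAreaRect(c)); P=np.array([onz(d,p,.01) for p in q])
    print(cv2.minAreaRect(c)); print(P.round(4)[:,:2].tolist(), np.linalg.norm(P-np.roll(P,1,0),axis=1).round(3), P.mean(0).round(4))
E
```

```text
((69.29420471191406, 343.3669738769531), (122.53917694091797, 64.91004180908203), 29.866918563842773)
[[0.1735, 0.8228], [0.3092, 0.7482], [0.1559, 0.4835], [0.0226, 0.5602]] [0.303 0.155 0.306 0.154] [0.1653 0.6537 0.01  ]
((421.7569580078125, 271.67779541015625), (54.63104248046875, 62.59331130981445), 72.25532531738281)
[[0.3685, -0.128], [0.4142, -0.2806], [0.2832, -0.318], [0.2385, -0.1664]] [0.136 0.159 0.136 0.158] [ 0.3261 -0.2233  0.01  ]
((219.17080688476562, 247.5421142578125), (53.684486389160156, 63.04233169555664), 50.71058654785156)
[[0.3976, 0.3891], [0.4963, 0.267], [0.3904, 0.1817], [0.2931, 0.3038]] [0.135 0.157 0.136 0.156] [0.3944 0.2854 0.01  ]
((294.1648254394531, 217.9445037841797), (37.079410552978516, 43.50917434692383), 88.09085083007812)
[[0.5116, 0.1526], [0.5137, 0.0422], [0.4199, 0.0405], [0.4179, 0.1501]] [0.094 0.11  0.094 0.11 ] [0.4658 0.0964 0.01  ]
((212.39230346679688, 164.5615234375), (43.677486419677734, 28.59208869934082), 15.255120277404785)
[[0.5847, 0.3658], [0.6554, 0.3471], [0.6244, 0.2399], [0.5539, 0.259]] [0.111 0.073 0.112 0.073] [0.6046 0.303  0.01  ]
```

View pics/c1.png

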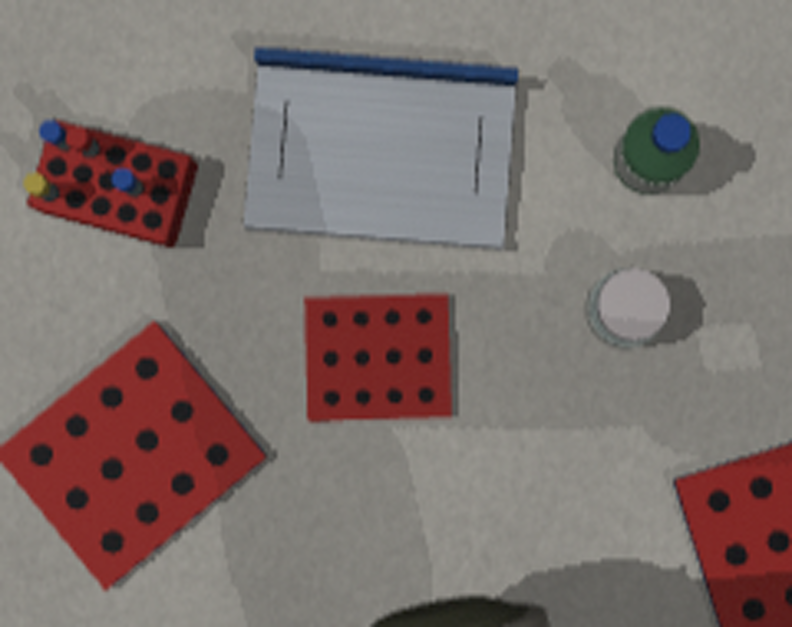

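The crop confirms it: the small plate is at crop (380,357), 94x110 mm, with the step edge from (246,228) to (506,245). The other two plates measure 135x157 mm. Next I measure the deck.

```bash
python3 - <<'E'
from h import *
d=eyes.get_image("top"); im=d["image"].astype(int); r,g,b=im[...,0],im[...,1],im[...,2]
# deck: bluish bright
m=((b-r>8)&(r>90)).astype(np.uint8); m=cv2.morphologyEx(m,cv2.MORPH_OPEN,np.ones((3,3)));m=cv2.morphologyEx(m,cv2.MORPH_CLOSE,np.ones((9,9)))
cs,_=cv2.findContours(m[100:220,230:360],0,2); c=max(cs,key=cv2.contourArea)+[230,100]
print(cv2.minAreaRect(c))
# shape: lowest contour points per column -> front edge
pts=c[:,0]
cols=range(int(pts[:,0].min())+4,int(pts[:,0].max())-3)
e=np.array([onz(d,(u,0.5+np.nonzero(m[:,u])[0].max()),.02)[:2] for u in cols])
k=np.polyfit(e[:,1],e[:,0],1); print("front: x=%.4f*y+%.4f"%tuple(k),"res",np.abs(e[:,0]-np.polyval(k,e[:,1])).max())
bm=((b>60)&(r<60)&(b-r>40)).astype(np.uint8)
e2=np.array([onz(d,(u,np.nonzero(bm[110:150,u])[0].max()+110.5),.02)[:2] for u in range(262,334) if bm[110:150,u].any()])
k2=np.polyfit(e2[:,1],e2[:,0],1); print("stopfoot",k2)
e3=np.array([onz(d,(u,np.nonzero(bm[110:150,u])[0].min()+109.5),.045)[:2] for u in range(262,334) if bm[110:150,u].any()])
print("stop top back",np.polyfit(e3[:,1],e3[:,0],1))
for v in (155,160,165,170,175,178):
    w=np.nonzero(m[v,240:350])[0]+240; print(v,w.min(),w.max(),onz(d,(w.min()-.5,v),.02)[:2].round(4),onz(d,(w.max()+.5,v),.02)[:2].round(4))
s=eyes.get_image("scene")
crop(s,(250,180,460,310),3.8,"pics/c2.png")
for P in ([.5116,.1526,.01],[.5137,.0422,.01],[.4199,.0405,.01],[.4179,.1501,.01]): print(np.round(proj(s,P),1), np.round((np.array(proj(s,P))-[250,180])*3.8))
E
```

```text
((294.88934326171875, 156.71722412109375), (76.68377685546875, 48.165016174316406), 5.19442892074585)
front: x=0.3147*y+0.5444 res 0.04766987218961949
stopfoot [0.09520185 0.67804278]
stop top back [0.09236595 0.68176025]
155 273 333 [0.6255 0.1491] [ 0.6236 -0.0055]
160 273 333 [0.6127 0.1492] [ 0.6108 -0.0053]
165 266 332 [0.6002 0.167 ] [ 0.598  -0.0025]
170 277 332 [0.5871 0.1393] [ 0.5852 -0.0023]
175 278 329 [0.5743 0.1369] [0.5726 0.0055]
178 278 324 [0.5667 0.137 ] [0.5651 0.0183]
[373.3 230.4] [468. 191.]
[335.7 212.2] [326. 122.]
[359.8 195.7] [417.  60.]
[396.4 212. ] [556. 121.]
```

View pics/c2.png

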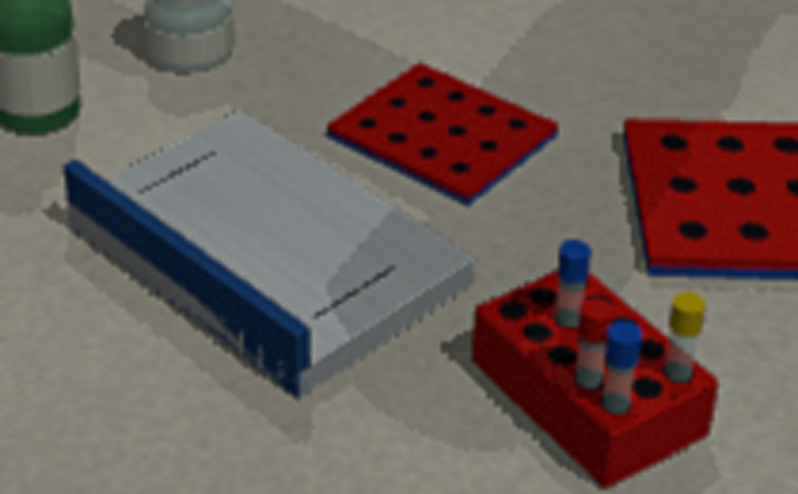

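The scene crop agrees with the top measurement: plate corners at about (326,125) and (468,200), projected to (326,122) and (468,191). The deck mask broke on a shadow, so I'll fit its edges by gradient.

```bash
python3 - <<'E'
from h import *
d=eyes.get_image("top"); im=d["image"].astype(float)
sat=im[...,2]-im[...,0]; sat=cv2.GaussianBlur(sat,(3,3),0)
np.set_printoptions(linewidth=200)
print(sat[172:192,290].round(0)); print(sat[165,246:262].round(0),sat[165,328:346].round(0))
def sub(prof,off,th):
    i=np.nonzero((prof[:-1]>=th)&(prof[1:]<th))[0]
    if len(i)==0:return None
    i=i[-1]; return off+i+(prof[i]-th)/(prof[i]-prof[i+1])
th=3
e=[]
for u in range(258,332):
    v=sub(sat[165:195,u],165,th)
    if v: e.append(onz(d,(u,v),.02)[:2])
e=np.array(e)
for _ in range(3):
    k=np.polyfit(e[:,1],e[:,0],1); r=np.abs(e[:,0]-np.polyval(k,e[:,1])); e=e[r<max(.003,0)] if len(e[r<.003])>20 else e[r<np.median(r)*2]
print("front",k,len(e),r.max())
L=[];Rr=[]
for v in range(140,176):
    row=sat[v,245:275][::-1]; x=sub(row,0,th)
    if x is not None: L.append(onz(d,(274-x,v),.02)[:2])
    x=sub(sat[v,320:350],320,th)
    if x is not None: Rr.append(onz(d,(x,v),.02)[:2])
for q in (L,Rr):
    q=np.array(q); kk=np.polyfit(q[:,0],q[:,1],1)
    for _ in range(2):
        rr=np.abs(q[:,1]-np.polyval(kk,q[:,0])); q=q[rr<=np.median(rr)*2+.001]; kk=np.polyfit(q[:,0],q[:,1],1)
    print(kk,len(q),np.polyval(kk,.56))
E
```

```text
[ 9. 10. 10. 10.  9.  9.  9.  9.  8.  5. -1. -6. -8. -8. -8. -8. -8. -8. -8. -8.]
[-5. -6. -7. -7. -7. -7. -7. -7. -2.  5.  8.  8.  8.  8.  8.  8.] [ 9.  9.  9.  9.  9.  6. -1. -5. -6. -6. -7. -8. -8. -8. -8. -8. -9. -8.]
front [0.09440352 0.54771738] 74 0.0004580186356490934
[-0.09386911  0.25049524] 36 0.19792853686095735
[-0.09552492  0.05235854] 36 -0.001135417013417378
```

Measured: deck origin about (0.5565, 0.098), yaw about -0.094 rad. The deck width comes out at 198 mm against 200 nominal. The plate centre is (0.466, 0.096) with yaw +0.02, so the gap to the step is about 43 mm, within the 20–50 mm given. I'll move behind the near edge with the jaws parallel to the step.

```bash
python3 -m jog '[[0.04,0.14,0,-7],[0.08,0.28,0,-14],[0.168,0.583,0,-29],[0.168,0.583,0,-29],[0.168,0.583,0,-29],[0.168,0.583,0,-29],[0.168,0.583,0,-29],[0.168,0.583,0,-29],[0.168,0.583,0,-29],[0.168,0.583,0,-29],[0.168,0.583,0,-29],[0.168,0.583,0,-29],[0.168,0.583,0,-29],[0.168,0.583,0,-29],[0.168,0.583,0,-29],[0.168,0.583,0,-29],[0.168,0.583,0,-29],[0.168,0.583,0,-29],[0.168,0.583,0,-29]]' 0.06
python3 - <<'E'
from h import *
s=robot.sense(); print(s["qpos"].round(3)); M=R.from_rotvec(s["orientation"]).as_matrix(); print(M.round(3))
d=eyes.get_image("wrist"); cv2.imwrite("pics/w1.png",d["image"][:,:,::-1])
E
```

```text
time: 1.93
tcp_pos: [0.378, 0.1011, 0.2312]
orientation: [-2.112, 2.325, 0.0]
wrist_force: [-0.1, 0.1, 0.5]
opening: 0.0602
[-0.041  0.011  1.857  0.     1.274  1.626]
[[-0.096 -0.995  0.   ]
 [-0.995  0.096  0.   ]
 [-0.    -0.    -1.   ]]
```

View pics/w1.png

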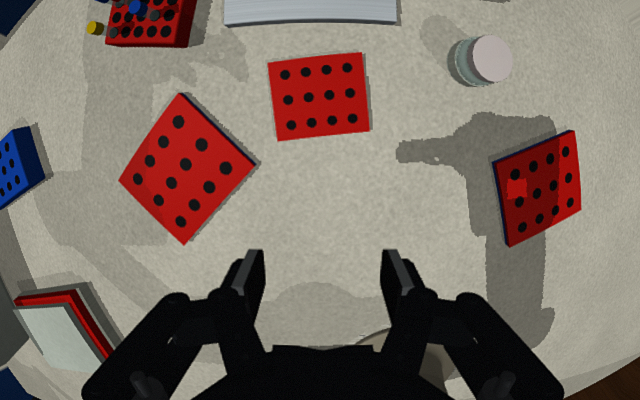

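The wrist view shows the fingertips at (250,255) and (395,255), with the plate straight ahead: near edge from (278,140) to (370,130), and the step edge at row 25. Now I descend behind it.

```bash
python3 -m jog '[[0,0,-0.04,0],[0,0,-0.08,0],[0,0,-0.12,0],[0,0,-0.16,0],[0,0,-0.2,0],[0,0,-0.21,0],[0,0,-0.221,0],[0,0,-0.221,0]]'
python3 -m jog '[[0,0,-0.006,0],[0,0,-0.006,0]]'
python3 - <<'E'
from h import *
d=eyes.get_image("wrist"); cv2.imwrite("pics/w2.png",d["image"][:,:,::-1])
E
```

```text
time: 2.65
tcp_pos: [0.3771, 0.1002, 0.0088]
orientation: [2.108, -2.326, -0.004]
wrist_force: [-0.4, 0.3, -0.7]
opening: 0.0598
time: 2.82
tcp_pos: [0.3771, 0.0997, 0.0026]
orientation: [2.107, -2.327, -0.004]
wrist_force: [-0.3, 0.3, 0.6]
opening: 0.0599
```

View pics/w2.png

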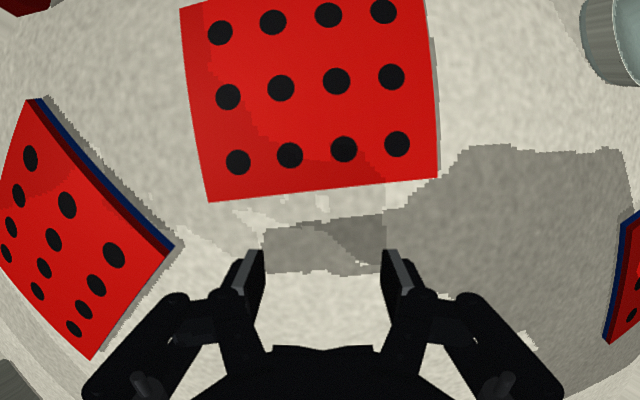

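The fingers (250,255 and 395,255) sit just behind the near edge, which runs from (208,200) to (438,178). I'll probe down for the bench.

```bash
python3 -m jog '[[0,0,-0.003,0],[0,0,-0.003,0]]'; python3 -m jog '[[0,0,-0.0015,0],[0,0,-0.0015,0]]'; python3 -m jog '[[0,0,-0.0015,0],[0,0,-0.0015,0]]'
```

```text
time: 3.03
tcp_pos: [0.3775, 0.0997, 0.0002]
orientation: [2.108, -2.328, -0.002]
wrist_force: [0.1, 0.0, 0.2]
opening: 0.06
time: 3.2
tcp_pos: [0.3776, 0.0997, -0.0012]
orientation: [2.108, -2.328, -0.002]
wrist_force: [-0.2, 0.4, -0.0]
opening: 0.0601
time: 3.37
tcp_pos: [0.3776, 0.0998, -0.0028]
orientation: [2.108, -2.328, -0.002]
wrist_force: [1.1, 0.2, 0.2]
opening: 0.0598
```

```bash
for i in 1; do python3 -m jog '[[0,0,-0.0015,0],[0,0,-0.0015,0]]'; python3 -m jog '[[0,0,-0.001,0],[0,0,-0.001,0]]';  python3 -m jog '[[0,0,-0.001,0],[0,0,-0.001,0]]'; done
```

```text
time: 3.53
tcp_pos: [0.3775, 0.0998, -0.0045]
orientation: [2.108, -2.328, -0.002]
wrist_force: [-0.3, -0.6, 0.0]
opening: 0.0601
time: 3.7
tcp_pos: [0.3776, 0.0998, -0.0051]
orientation: [2.108, -2.327, -0.002]
wrist_force: [-3.2, -0.7, 9.2]
opening: 0.0601
time: 3.87
tcp_pos: [0.3776, 0.0998, -0.0052]
orientation: [2.108, -2.327, -0.002]
wrist_force: [-6.8, -1.7, 24.1]
opening: 0.0598
```

The bench is at TCP z = -0.0048, and stiffness is about 20 N/mm, so I'll use small steps from here. I raise 3 mm and push along deck x, (0.9956, -0.094).

```bash
python3 -m jog '[[0,0,0.003,0],[0.004,-0.0004,0.003,0],[0.010,-0.0009,0.003,0],[0.016,-0.0015,0.003,0],[0.020,-0.0019,0.003,0],[0.023,-0.0022,0.003,0],[0.026,-0.0024,0.003,0],[0.029,-0.0027,0.003,0],[0.032,-0.003,0.003,0],[0.035,-0.0033,0.003,0],[0.038,-0.0036,0.003,0],[0.041,-0.0039,0.003,0],[0.044,-0.0041,0.003,0]]'
python3 - <<'E'
from h import *
d=eyes.get_image("wrist"); cv2.imwrite("pics/w3.png",d["image"][:,:,::-1])
E
```

```text
time: 4.95
tcp_pos: [0.4218, 0.0956, -0.0022]
orientation: [2.108, -2.327, -0.002]
wrist_force: [-2.4, 0.2, -0.9]
opening: 0.0599
```

View pics/w3.png

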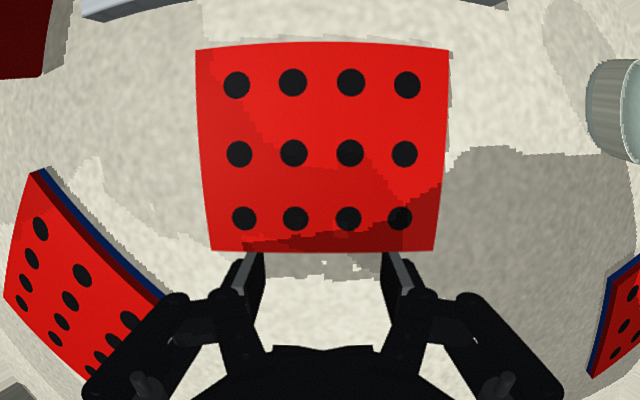

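The plate is now squared against both fingers (near edge (212,250) to (435,250)). I'll check the step's angle from this view.

```bash
cat >> h.py <<'E'
def wray(d,s,u,v):
    f=200/np.tan(np.radians(d["vfov"]/2)); x=u-d["cx"]; y=v-d["cy"]; r=np.hypot(x,y); th=r/f
    c=np.array([np.sin(th)*x/r,-np.sin(th)*y/r,-np.cos(th)])
    H=np.array(d["hand_eye"]); M=R.from_rotvec(s["orientation"]).as_matrix()
    return s["tcp_pos"]+M@H[:3,3], M@(H[:3,:3]@c)
def wonz(d,s,p,z):
    o,r=wray(d,s,*p); return o+r*(z-o[2])/r[2]
E
python3 - <<'E'
from h import *
s=robot.sense(); d=eyes.get_image("wrist"); crop(d,(60,0,560,80),1.6,"pics/c3.png")
for p,z in (((195,50),.01),((449,50),.01),((212,250),.01),((435,250),.01),((82,20),0),((507,4),0)): print(p,wonz(d,s,p,z).round(4))
E
```

```text
(195, 50) [0.5332 0.14   0.01  ]
(449, 50) [0.5223 0.0299 0.01  ]
(212, 250) [0.4387 0.1487 0.01  ]
(435, 250) [0.4278 0.0384 0.01  ]
(82, 20) [0.5747 0.2152 0.    ]
(507, 4) [ 0.5511 -0.0117  0.    ]
```

View pics/c3.png

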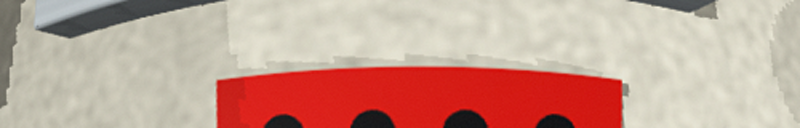

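```bash
python3 -m jog '[[0.003,-0.0003,0,0],[0.006,-0.0006,0,0],[0.009,-0.0008,0,0],[0.012,-0.0011,0,0],[0.015,-0.0014,0,0],[0.018,-0.0017,0,0],[0.021,-0.002,0,0],[0.022,-0.0021,0,0]]'; python3 -m jog '[[0.001,-0.0001,0,0],[0.002,-0.0002,0,0]]'; python3 -m jog '[[0.001,-0.0001,0,0]]'; python3 -m jog '[[0.001,-0.0001,0,0]]'
```

```text
time: 5.72
tcp_pos: [0.4448, 0.0934, -0.0021]
orientation: [2.109, -2.328, -0.0]
wrist_force: [-2.2, -0.4, -0.0]
opening: 0.0601
time: 5.88
tcp_pos: [0.4469, 0.0932, -0.0021]
orientation: [2.109, -2.328, -0.001]
wrist_force: [-2.0, 0.5, -0.1]
opening: 0.06
time: 5.97
tcp_pos: [0.4479, 0.0931, -0.0021]
orientation: [2.109, -2.328, -0.001]
wrist_force: [-1.8, 0.4, 0.2]
opening: 0.0602
time: 6.05
tcp_pos: [0.4489, 0.093, -0.0021]
orientation: [2.109, -2.328, -0.001]
wrist_force: [-2.2, -0.6, 1.2]
opening: 0.0601
```

```bash
for i in 1; do python3 -m jog '[[0.0007,-0.0001,0,0]]'; python3 -m jog '[[0.0007,-0.0001,0,0]]';python3 -m jog '[[0.0007,-0.0001,0,0]]'; done
```

```text
time: 6.13
tcp_pos: [0.449, 0.093, -0.0022]
orientation: [2.108, -2.327, -0.003]
wrist_force: [-6.9, 1.4, 5.9]
opening: 0.06
time: 6.22
tcp_pos: [0.4489, 0.093, -0.0022]
orientation: [2.107, -2.326, -0.005]
wrist_force: [-5.6, 0.4, 3.4]
opening: 0.06
time: 6.3
tcp_pos: [0.4489, 0.093, -0.0022]
orientation: [2.106, -2.324, -0.007]
wrist_force: [-6.0, 0.2, 4.8]
opening: 0.0596
```

Contact with the step shows at TCP x≈0.449, with force up to 7 N. That agrees with the deck estimate: 0.449 plus a half pad of 11 mm plus 95 mm. Next I tabulate the lifting arc relative to here.

```bash
python3 - <<'E'
import numpy as np
L,t,h=95,10,2.6
for a in list(range(0,12,1))+list(range(12,66,3)):
    q=np.radians(a); dx=L*(1-np.cos(q))-(t-h)*np.sin(q); dz=L*np.sin(q)+h*(np.cos(q)-1)
    print(a,"wx %.1f wy %.2f z %.1f  | press1mm wx %.2f z %.2f"%(dx*.9956,-dx*.094,dz,np.cos(q),-np.sin(q)))
E
python3 -m jog '[[0.0011,-0.0001,0,0],[0.0011,-0.0001,0,0]]'
```

```text
0 wx 0.0 wy -0.00 z 0.0  | press1mm wx 1.00 z -0.00
1 wx -0.1 wy 0.01 z 1.7  | press1mm wx 1.00 z -0.02
2 wx -0.2 wy 0.02 z 3.3  | press1mm wx 1.00 z -0.03
3 wx -0.3 wy 0.02 z 5.0  | press1mm wx 1.00 z -0.05
4 wx -0.3 wy 0.03 z 6.6  | press1mm wx 1.00 z -0.07
5 wx -0.3 wy 0.03 z 8.3  | press1mm wx 1.00 z -0.09
6 wx -0.3 wy 0.02 z 9.9  | press1mm wx 0.99 z -0.10
7 wx -0.2 wy 0.02 z 11.6  | press1mm wx 0.99 z -0.12
8 wx -0.1 wy 0.01 z 13.2  | press1mm wx 0.99 z -0.14
9 wx 0.0 wy -0.00 z 14.8  | press1mm wx 0.99 z -0.16
10 wx 0.2 wy -0.01 z 16.5  | press1mm wx 0.98 z -0.17
11 wx 0.3 wy -0.03 z 18.1  | press1mm wx 0.98 z -0.19
12 wx 0.5 wy -0.05 z 19.7  | press1mm wx 0.98 z -0.21
15 wx 1.3 wy -0.12 z 24.5  | press1mm wx 0.97 z -0.26
18 wx 2.4 wy -0.22 z 29.2  | press1mm wx 0.95 z -0.31
21 wx 3.6 wy -0.34 z 33.9  | press1mm wx 0.93 z -0.36
24 wx 5.2 wy -0.49 z 38.4  | press1mm wx 0.91 z -0.41
27 wx 7.0 wy -0.66 z 42.8  | press1mm wx 0.89 z -0.45
30 wx 9.0 wy -0.85 z 47.2  | press1mm wx 0.87 z -0.50
33 wx 11.2 wy -1.06 z 51.3  | press1mm wx 0.84 z -0.54
36 wx 13.7 wy -1.30 z 55.3  | press1mm wx 0.81 z -0.59
39 wx 16.4 wy -1.55 z 59.2  | press1mm wx 0.78 z -0.63
42 wx 19.4 wy -1.83 z 62.9  | press1mm wx 0.74 z -0.67
45 wx 22.5 wy -2.12 z 66.4  | press1mm wx 0.71 z -0.71
48 wx 25.8 wy -2.44 z 69.7  | press1mm wx 0.67 z -0.74
51 wx 29.3 wy -2.77 z 72.9  | press1mm wx 0.63 z -0.78
54 wx 33.0 wy -3.12 z 75.8  | press1mm wx 0.59 z -0.81
57 wx 36.9 wy -3.48 z 78.5  | press1mm wx 0.54 z -0.84
60 wx 40.9 wy -3.86 z 81.0  | press1mm wx 0.50 z -0.87
63 wx 45.1 wy -4.26 z 83.2  | press1mm wx 0.45 z -0.89
time: 6.47
tcp_pos: [0.4489, 0.093, -0.0023]
orientation: [2.105, -2.323, -0.01]
wrist_force: [-7.4, 0.5, 5.1]
opening: 0.06
```

```bash
python3 -m jog '[[0.0014,-0.0001,0,0],[0.0014,-0.0001,0.001,0],[0.0013,-0.0001,0.003,0],[0.0012,-0.0001,0.005,0]]'; python3 - <<'E'
from h import *
d=eyes.get_image("wrist"); cv2.imwrite("pics/w4.png",d["image"][:,:,::-1])
E
```

```text
time: 6.8
tcp_pos: [0.449, 0.0929, 0.0023]
orientation: [2.104, -2.321, -0.013]
wrist_force: [-5.9, -1.0, -1.1]
opening: 0.06
```

View pics/w4.png

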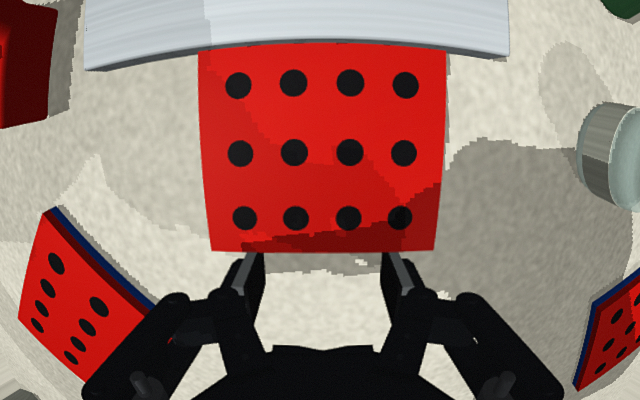

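The leading edge is against the step at row 45, and the plate's near edge spans (212–435, 250), the same width as before the lift. So the near edge is rising with the fingers. Continuing with a bit more press.

```bash
python3 -m jog '[[0.0019,-0.0002,0.0005,0],[0.0018,-0.0002,0.003,0],[0.0018,-0.0002,0.006,0],[0.0019,-0.0002,0.009,0],[0.0019,-0.0002,0.010,0]]'
```

```text
time: 7.27
tcp_pos: [0.4498, 0.0927, 0.0124]
orientation: [2.103, -2.319, -0.016]
wrist_force: [-5.9, -0.7, -1.1]
opening: 0.0601
```

```bash
python3 - <<'E'
from h import *
d=eyes.get_image("wrist"); cv2.imwrite("pics/w5.png",d["image"][:,:,::-1])
d=eyes.get_image("scene"); crop(d,(300,150,460,270),5,"pics/s5.png")
E
```

```text
(no output)
```

View pics/w5.png

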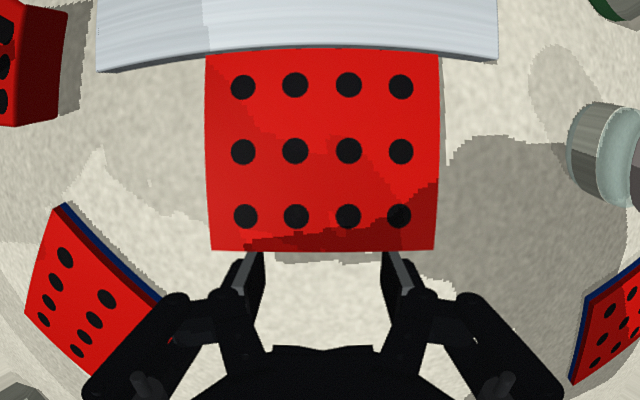

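View pics/s5.png

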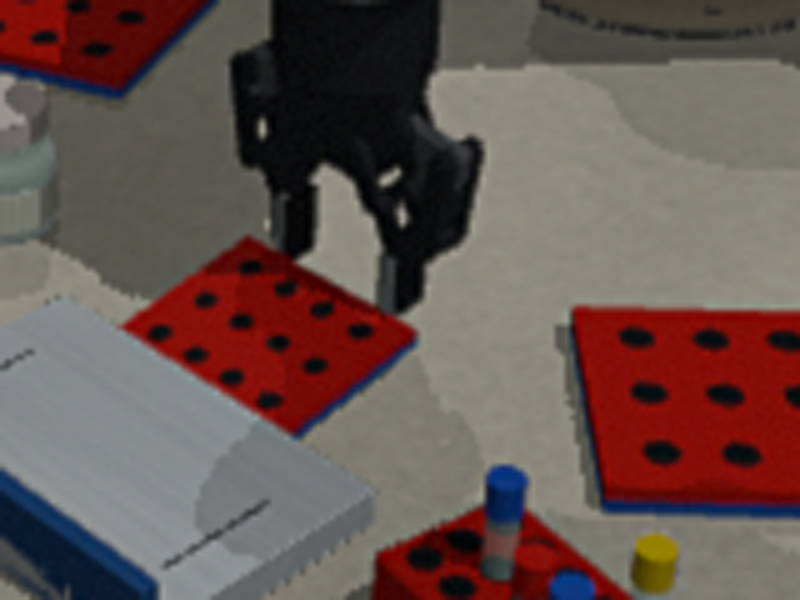

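The near edge still keeps its apparent width (212–434) at the fingertips, so it is tipping without slip. Continuing to about 20°.

```bash
python3 -m jog '[[0.0022,-0.0002,0.0005,0],[0.0024,-0.0002,0.003,0],[0.0028,-0.0003,0.0065,0],[0.0034,-0.0003,0.010,0],[0.0044,-0.0004,0.014,0],[0.0056,-0.0005,0.018,0]]'
```

```text
time: 7.87
tcp_pos: [0.4536, 0.0924, 0.0299]
orientation: [2.101, -2.316, -0.021]
wrist_force: [-8.6, -0.1, 0.3]
opening: 0.0602
```

```bash
python3 -m jog '[[0.0019,-0.0002,0,0],[0.0028,-0.0003,0.0025,0],[0.0038,-0.0004,0.0055,0],[0.0055,-0.0005,0.0098,0],[0.0074,-0.0007,0.014,0],[0.0096,-0.0009,0.018,0]]'; python3 - <<'E'
from h import *
d=eyes.get_image("wrist"); cv2.imwrite("pics/w6.png",d["image"][:,:,::-1])
d=eyes.get_image("scene"); crop(d,(300,150,460,270),5,"pics/s6.png")
E
```

```text
time: 8.37
tcp_pos: [0.4619, 0.0917, 0.0479]
orientation: [2.1, -2.313, -0.025]
wrist_force: [-6.9, -0.5, 2.6]
opening: 0.0603
```

View pics/w6.png

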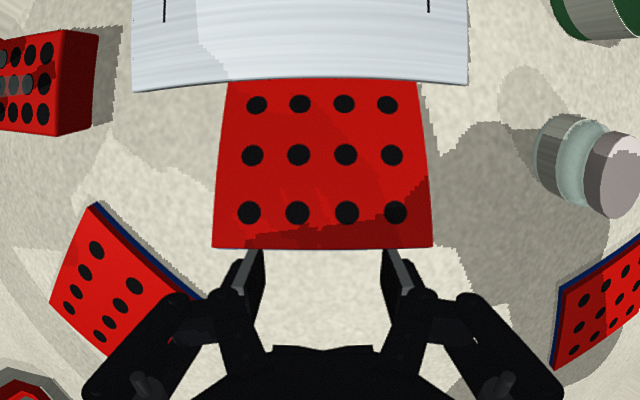

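View pics/s6.png

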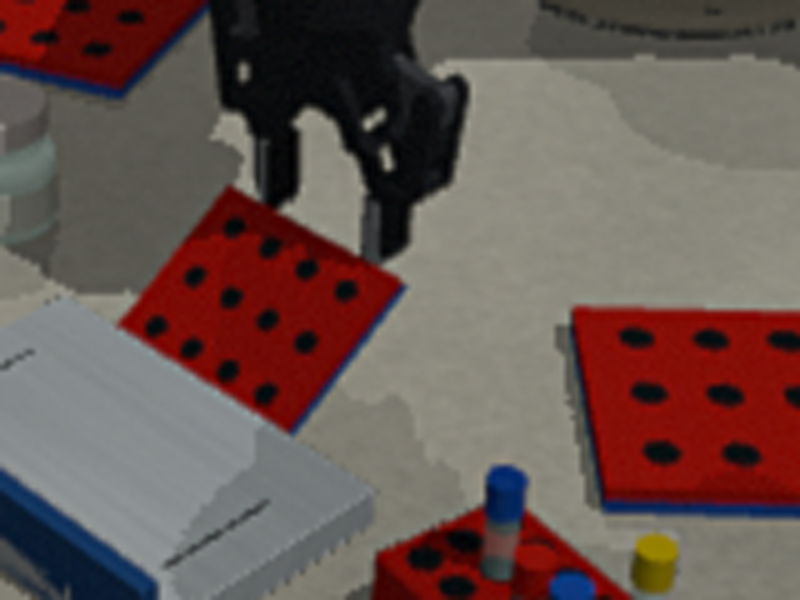

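The plate is up about 32°, with its near edge on the fingertips and square to them. Continuing to about 48°.

```bash
python3 -m jog '[[0.0016,-0.0002,-0.0004,0],[0.003,-0.0003,0.0018,0],[0.0048,-0.0005,0.0046,0],[0.0075,-0.0007,0.0085,0],[0.0105,-0.001,0.0122,0],[0.0136,-0.0013,0.0157,0],[0.0167,-0.0016,0.0189,0]]'
```

```text
time: 9.05
tcp_pos: [0.4784, 0.0902, 0.0675]
orientation: [2.1, -2.313, -0.026]
wrist_force: [-5.7, 0.2, 3.5]
opening: 0.0601
```

```bash
python3 - <<'E'
from h import *
d=eyes.get_image("wrist"); cv2.imwrite("pics/w7.png",d["image"][:,:,::-1])
d=eyes.get_image("scene"); crop(d,(300,130,460,250),5,"pics/s7.png")
E
```

```text
(no output)
```

View pics/w7.png

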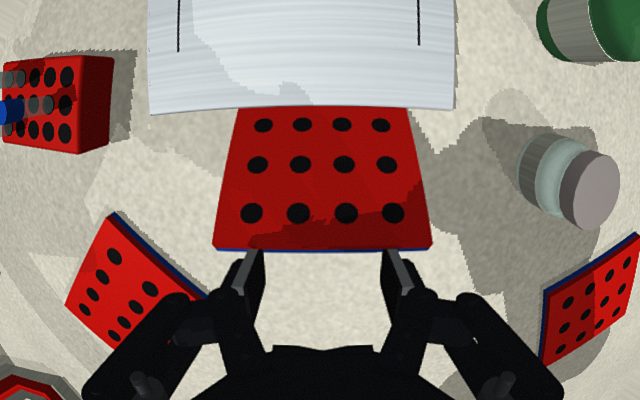

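View pics/s7.png

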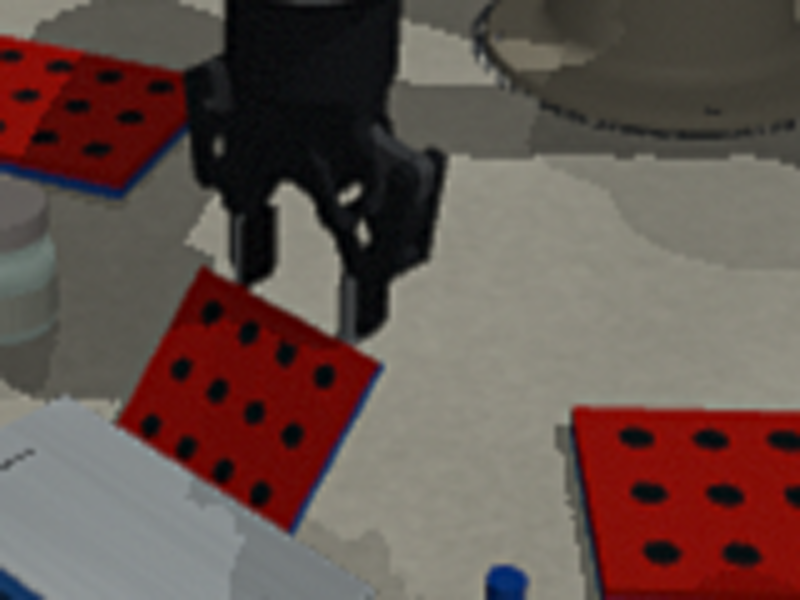

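The plate is at about 48°. The end face now shows as a blue line at (215–432, 249), both fingers still bear on it, and the lead edge is at the step. Step 1 should be met. Continuing over.

```bash
python3 -m jog '[[0.0013,-0.0001,-0.0006,0],[0.003,-0.0003,0.0008,0],[0.0048,-0.0005,0.0023,0],[0.0067,-0.0006,0.0038,0],[0.0086,-0.0008,0.0052,0],[0.0125,-0.0012,0.0078,0],[0.0166,-0.0016,0.0101,0]]'
```

```text
time: 9.73
tcp_pos: [0.4951, 0.0887, 0.079]
orientation: [2.101, -2.312, -0.026]
wrist_force: [-9.0, 1.8, 12.9]
opening: 0.0603
```

```bash
python3 -m jog '[[0.001,-0.0001,0,0],[0.003,-0.0003,0.0009,0],[0.0051,-0.0005,0.0019,0],[0.0073,-0.0007,0.0028,0],[0.0095,-0.0009,0.0037,0]]'
```

```text
time: 10.15
tcp_pos: [0.5052, 0.0878, 0.0839]
orientation: [2.102, -2.313, -0.024]
wrist_force: [-5.3, -0.1, 9.0]
opening: 0.0602
```

```bash
python3 -m jog '[[0.001,-0.0001,0.0001,0],[0.0031,-0.0003,0.0009,0],[0.0054,-0.0005,0.0017,0],[0.0077,-0.0007,0.0023,0],[0.01,-0.0009,0.0029,0],[0.0125,-0.0012,0.0034,0]]'; python3 - <<'E'
from h import *
d=eyes.get_image("wrist"); cv2.imwrite("pics/w8.png",d["image"][:,:,::-1])
d=eyes.get_image("scene"); crop(d,(300,130,460,250),5,"pics/s8.png")
E
```

```text
time: 10.65
tcp_pos: [0.5184, 0.0866, 0.0878]
orientation: [2.102, -2.314, -0.023]
wrist_force: [-1.8, 0.1, 7.6]
opening: 0.06
```

View pics/w8.png

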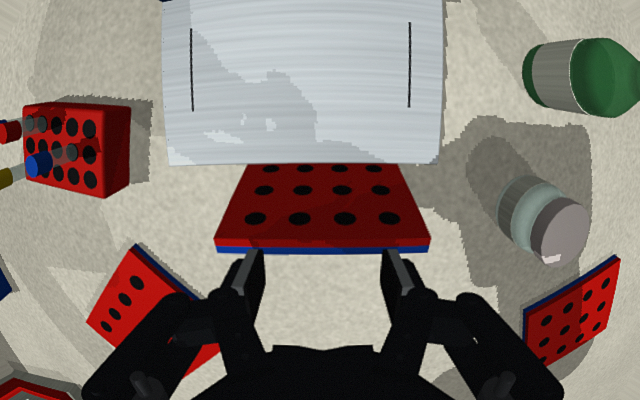

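View pics/s8.png

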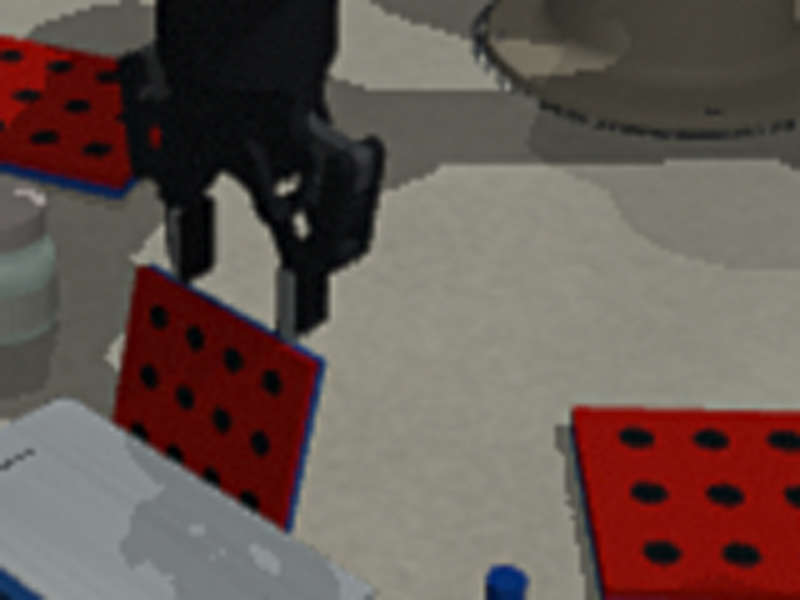

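Plate at about 75°, with the end face visible at (215–430, 248) and even across both fingers. Continuing to near vertical.

```bash
python3 -m jog '[[0.001,-0.0001,0,0],[0.0035,-0.0003,0.0005,0],[0.006,-0.0006,0.001,0],[0.0085,-0.0008,0.0013,0],[0.011,-0.001,0.0015,0],[0.0135,-0.0013,0.0017,0],[0.0155,-0.0015,0.0018,0]]'
```

```text
time: 11.33
tcp_pos: [0.5348, 0.085, 0.0899]
orientation: [2.103, -2.315, -0.021]
wrist_force: [-0.2, -1.3, 4.9]
opening: 0.0602
```

```bash
python3 -m jog '[[0.001,-0.0001,-0.0001,0],[0.003,-0.0003,-0.0001,0],[0.005,-0.0005,-0.0001,0],[0.007,-0.0007,-0.0001,0]]'; python3 - <<'E'
from h import *
d=eyes.get_image("wrist"); cv2.imwrite("pics/w9.png",d["image"][:,:,::-1])
E
```

```text
time: 11.67
tcp_pos: [0.5421, 0.0843, 0.0902]
orientation: [2.103, -2.315, -0.021]
wrist_force: [-1.8, -0.4, 8.0]
opening: 0.0601
```

View pics/w9.png

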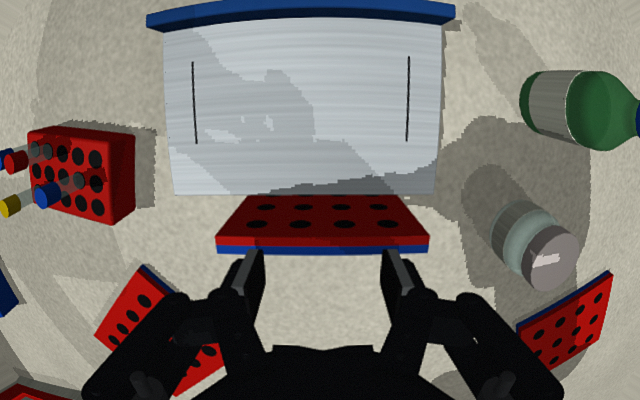

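```bash
python3 -m jog '[[0.001,-0.0001,0,0],[0.0025,-0.0002,0,0],[0.004,-0.0004,0,0],[0.0055,-0.0005,0,0]]';  python3 - <<'E'
from h import *
d=eyes.get_image("wrist"); cv2.imwrite("pics/w10.png",d["image"][:,:,::-1])
d=eyes.get_image("scene"); crop(d,(280,110,440,230),5,"pics/s10.png")
E
```

```text
time: 12.05
tcp_pos: [0.5482, 0.0837, 0.0903]
orientation: [2.103, -2.315, -0.02]
wrist_force: [-0.8, 0.1, 6.0]
opening: 0.0601
```

View pics/w10.png

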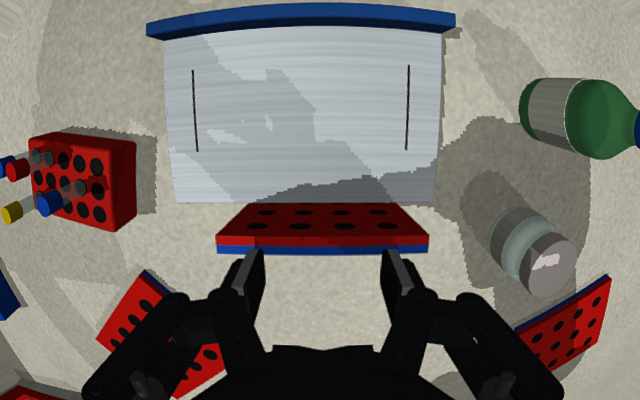

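View pics/s10.png

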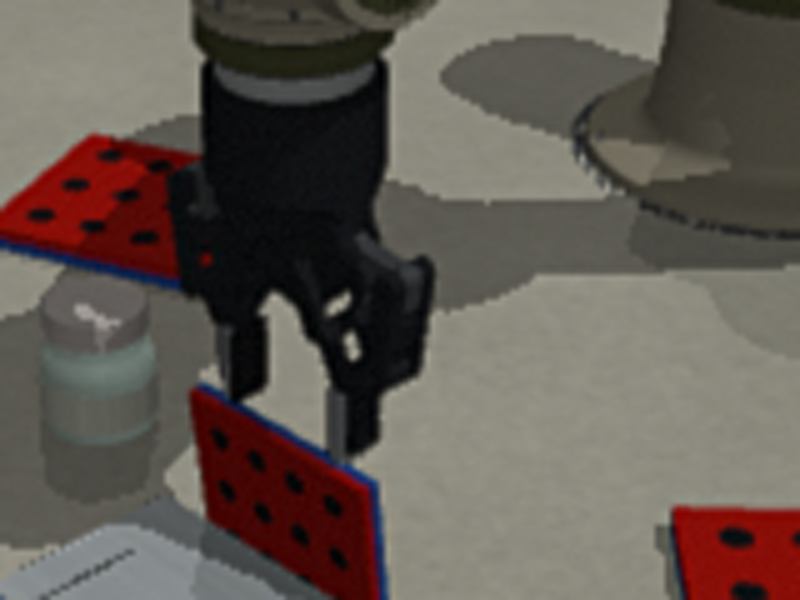

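The plate is now about vertical and still moving with the fingertips (end-face band at rows 245–253). Dragging it on past the balance point.

```bash
python3 -m jog '[[0.001,-0.0001,0,0],[0.003,-0.0003,0,0],[0.005,-0.0005,-0.0001,0],[0.007,-0.0007,-0.0002,0],[0.009,-0.0008,-0.0003,0]]';  python3 - <<'E'
from h import *
d=eyes.get_image("wrist"); cv2.imwrite("pics/w11.png",d["image"][:,:,::-1])
d=eyes.get_image("scene"); crop(d,(280,110,440,230),5,"pics/s11.png")
E
```

```text
time: 12.57
tcp_pos: [0.5573, 0.0829, 0.0895]
orientation: [2.103, -2.315, -0.021]
wrist_force: [-0.5, 0.6, -0.4]
opening: 0.06
```

View pics/w11.png

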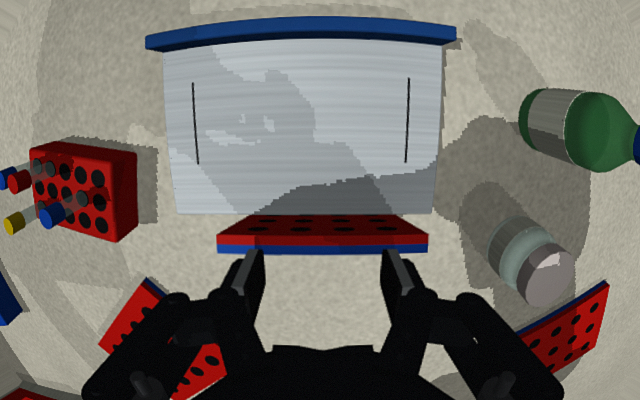

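View pics/s11.png

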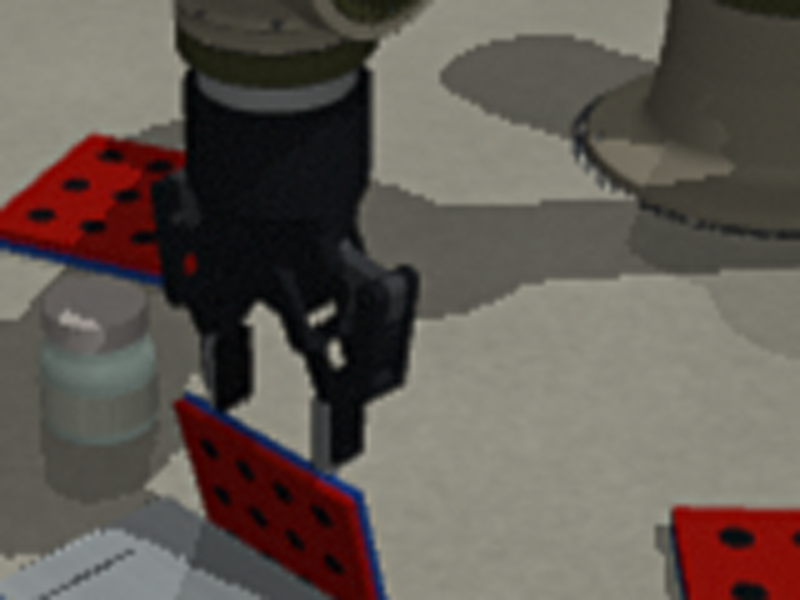

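```bash
python3 -m jog '[[0.002,-0.0002,-0.0003,0],[0.004,-0.0004,-0.0008,0],[0.006,-0.0006,-0.0013,0]]';  python3 - <<'E'
from h import *
d=eyes.get_image("scene"); crop(d,(280,110,440,230),5,"pics/s12.png")
E
```

```text
time: 12.92
tcp_pos: [0.5634, 0.0823, 0.088]
orientation: [2.103, -2.315, -0.021]
wrist_force: [-0.4, -0.6, -0.3]
opening: 0.0597
```

View pics/s12.png

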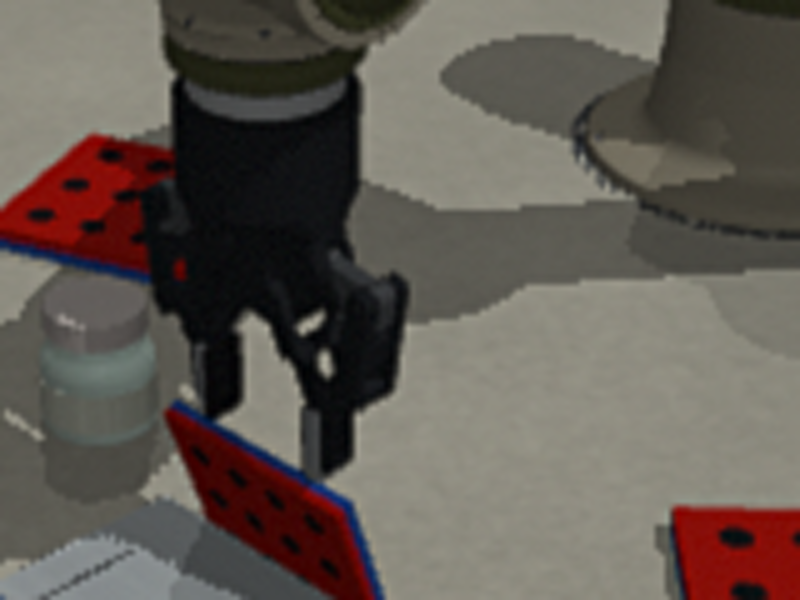

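It's leaning about 20° past vertical and being pushed lightly on its blue side. Continuing forward and a little down.

```bash
python3 -m jog '[[0.003,-0.0003,-0.001,0],[0.006,-0.0006,-0.002,0],[0.009,-0.0008,-0.003,0],[0.012,-0.0011,-0.004,0],[0.015,-0.0014,-0.005,0],[0.018,-0.0017,-0.006,0]]';  python3 - <<'E'
from h import *
d=eyes.get_image("scene"); crop(d,(250,110,410,230),5,"pics/s13.png")
E
```

```text
time: 13.47
tcp_pos: [0.582, 0.0804, 0.0818]
orientation: [2.103, -2.315, -0.021]
wrist_force: [0.3, 0.2, 0.4]
opening: 0.0602
```

View pics/s13.png

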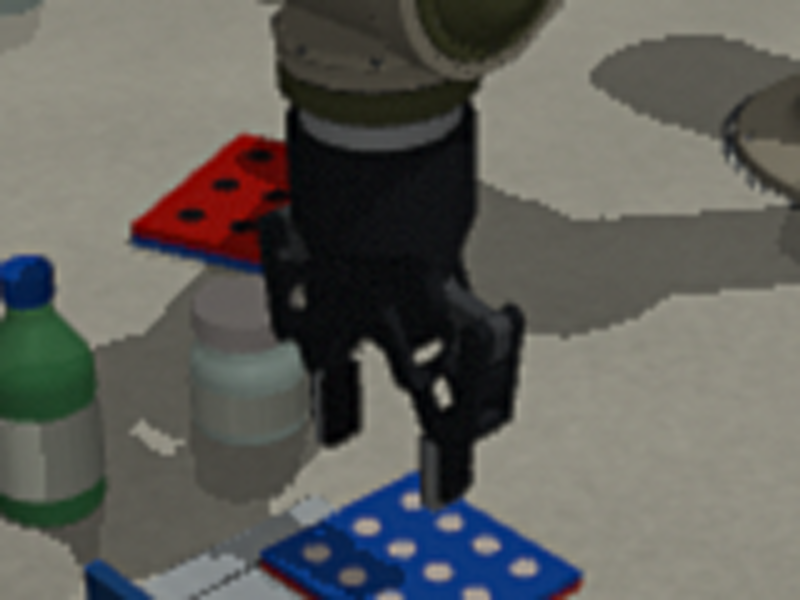

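The plate has fallen over, blue side up on the deck. I back off behind the step and look.

```bash
python3 -m jog '[[0,0,0.03,0],[-0.03,0.003,0.05,0],[-0.07,0.0066,0.06,0],[-0.11,0.0104,0.06,0],[-0.13,0.0123,0.06,0],[-0.13,0.0123,0.06,0]]';  python3 - <<'E'
from h import *
s=robot.sense();d=eyes.get_image("wrist"); cv2.imwrite("pics/w14.png",d["image"][:,:,::-1])
im=d["image"].astype(int); r,g,b=im[...,0],im[...,1],im[...,2]
m=((b>80)&(r<60)).astype(np.uint8); m=cv2.morphologyEx(m,cv2.MORPH_OPEN,np.ones((3,3)));m=cv2.morphologyEx(m,cv2.MORPH_CLOSE,np.ones((15,15)))
cs,_=cv2.findContours(m,0,2)
for c in cs:
    if cv2.contourArea(c)<3000: continue
    x,y,w,h=cv2.boundingRect(c); print("bb",x,y,w,h)
    P=np.array([wonz(d,s,p,.03)[:2] for p in c[:,0]],np.float32)
    q=cv2.minAreaRect(P); print(q); B=cv2.boxPoints(q)
    D=np.array([.5565,.098]); A=np.array([[.9956,-.094],[.094,.9956]])
    print(((B-D)@A.T).round(4).tolist())
E
```

```text
time: 14.02
tcp_pos: [0.449, 0.0933, 0.1419]
orientation: [2.103, -2.314, -0.022]
wrist_force: [1.4, -0.5, 0.1]
opening: 0.0599
bb 255 0 136 113
((0.5665600299835205, 0.08158178627490997), (0.10957681387662888, 0.09636877477169037), 84.5428237915039)
[[-0.0367, -0.0701], [0.0597, -0.0702], [0.0598, 0.0393], [-0.0366, 0.0394]]
```

View pics/w14.png

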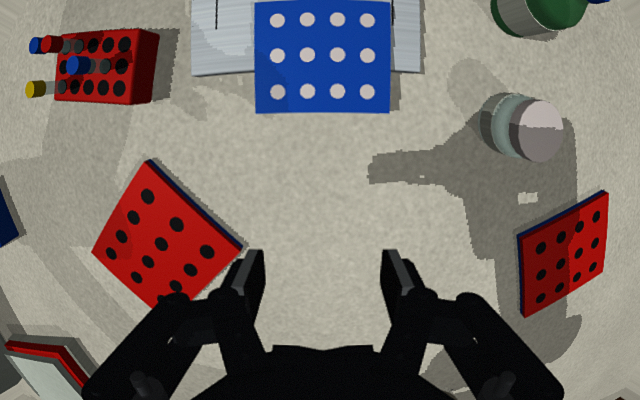

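The wrist view shows the plate blue up. Near edge at row 113 (255–390), mapped size 96x110 mm at z=0.03. Its centre is at deck x≈11.5 mm, y≈-15 mm, and it is square to the deck. Next I descend behind it and slide it home with the tips about 3 mm above the deck top.

```bash
python3 -m jog '[[0,0,-0.04,0],[0,0,-0.08,0],[0,0,-0.11,0],[0,0,-0.1232,0],[0,0,-0.1232,0]]'; python3 -m jog '[[0.01,-0.0009,0,0],[0.02,-0.0019,0,0],[0.03,-0.0028,0,0],[0.04,-0.0038,0,0],[0.046,-0.0043,0,0],[0.05,-0.0047,0,0],[0.053,-0.005,0,0],[0.056,-0.0053,0,0],[0.059,-0.0056,0,0],[0.062,-0.0059,0,0]]'
```

```text
time: 14.48
tcp_pos: [0.4506, 0.0927, 0.0161]
orientation: [2.101, -2.313, -0.026]
wrist_force: [-0.5, 0.2, 0.4]
opening: 0.06
time: 15.32
tcp_pos: [0.5123, 0.0869, 0.0162]
orientation: [2.1, -2.312, -0.027]
wrist_force: [-2.5, 0.6, 2.4]
opening: 0.06
```

TCP z is a bit low at 0.0162, only about 1 mm of deck clearance. I back off slightly, raise 2 mm and go on pushing.

```bash
python3 -m jog '[[-0.003,0.0003,0,0],[-0.003,0.0003,0.002,0],[-0.003,0.0003,0.002,0]]'; python3 -m jog '[[0.002,-0.0002,0,0],[0.004,-0.0004,0,0],[0.007,-0.0007,0,0],[0.01,-0.0009,0,0],[0.013,-0.0012,0,0],[0.016,-0.0015,0,0],[0.019,-0.0018,0,0],[0.022,-0.0021,0,0],[0.025,-0.0024,0,0],[0.028,-0.0026,0,0],[0.031,-0.0029,0,0],[0.034,-0.0032,0,0],[0.037,-0.0035,0,0],[0.04,-0.0038,0,0],[0.043,-0.0041,0,0]]'; python3 - <<'E'
from h import *
d=eyes.get_image("wrist"); cv2.imwrite("pics/w15.png",d["image"][:,:,::-1])
E
```

```text
time: 15.57
tcp_pos: [0.5093, 0.0872, 0.0185]
orientation: [2.101, -2.312, -0.026]
wrist_force: [1.1, -0.6, 0.4]
opening: 0.06
time: 16.82
tcp_pos: [0.5526, 0.0831, 0.0185]
orientation: [2.101, -2.312, -0.026]
wrist_force: [-2.7, 0.1, 1.8]
opening: 0.0601
```

View pics/w15.png

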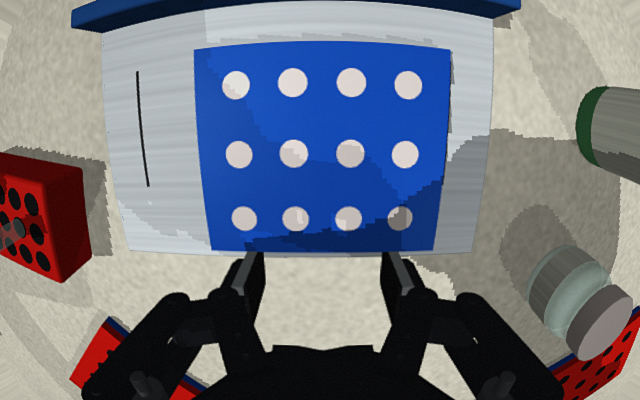

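The plate is square on the fingers (near edge at row 250), with about 21 mm left to the stop. I push 17 mm more, then in small steps.

```bash
python3 -m jog '[[0.003,-0.0003,0,0],[0.006,-0.0006,0,0],[0.009,-0.0008,0,0],[0.012,-0.0011,0,0],[0.015,-0.0014,0,0],[0.017,-0.0016,0,0],[0.018,-0.0017,0,0]]'; python3 -m jog '[[0.0008,-0.0001,0,0],[0.0016,-0.0002,0,0]]';python3 -m jog '[[0.0008,-0.0001,0,0]]';python3 -m jog '[[0.0008,-0.0001,0,0]]'
```

```text
time: 17.45
tcp_pos: [0.5715, 0.0813, 0.0184]
orientation: [2.101, -2.313, -0.025]
wrist_force: [-1.1, 0.8, 0.2]
opening: 0.06
time: 17.62
tcp_pos: [0.5731, 0.0811, 0.0185]
orientation: [2.101, -2.313, -0.025]
wrist_force: [-1.2, 1.0, 0.3]
opening: 0.06
time: 17.7
tcp_pos: [0.5733, 0.081, 0.0184]
orientation: [2.1, -2.312, -0.027]
wrist_force: [-7.5, 0.9, 4.3]
opening: 0.0603
time: 17.78
tcp_pos: [0.5733, 0.081, 0.0184]
orientation: [2.099, -2.31, -0.03]
wrist_force: [-8.0, -0.4, 5.8]
opening: 0.0606
```

Firm contact at TCP x=0.5733, where the deck geometry predicted about 0.574. A short press to seat it, then I retreat and look.

```bash
python3 -m jog '[[0.001,-0.0001,0,0],[0.001,-0.0001,0,0]]'; python3 -m jog '[[-0.002,0.0002,0,0],[-0.008,0.0008,0,0],[-0.03,0.0028,0.01,0],[-0.06,0.0056,0.04,0],[-0.09,0.0085,0.08,0],[-0.11,0.0103,0.12,0],[-0.12,0.0113,0.15,0],[-0.12,0.0113,0.15,0]]'; python3 - <<'E'
from h import *
s=robot.sense();d=eyes.get_image("wrist"); cv2.imwrite("pics/w16.png",d["image"][:,:,::-1])
t=eyes.get_image("top"); crop(t,(180,90,420,270),3.3,"pics/t16.png"); c=eyes.get_image("scene"); crop(c,(220,180,460,320),3.3,"pics/s16.png")
E
```

```text
time: 17.95
tcp_pos: [0.5733, 0.081, 0.0184]
orientation: [2.098, -2.309, -0.033]
wrist_force: [-8.3, 0.1, 5.0]
opening: 0.0601
time: 18.62
tcp_pos: [0.4538, 0.0927, 0.1748]
orientation: [2.104, -2.314, -0.021]
wrist_force: [0.2, 0.3, 1.6]
opening: 0.06
```

View pics/w16.png

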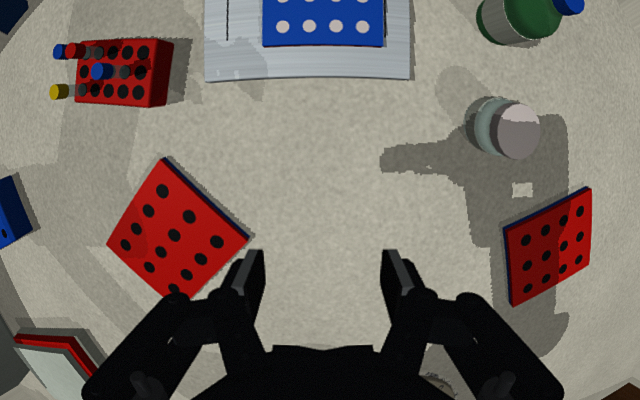

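View pics/t16.png

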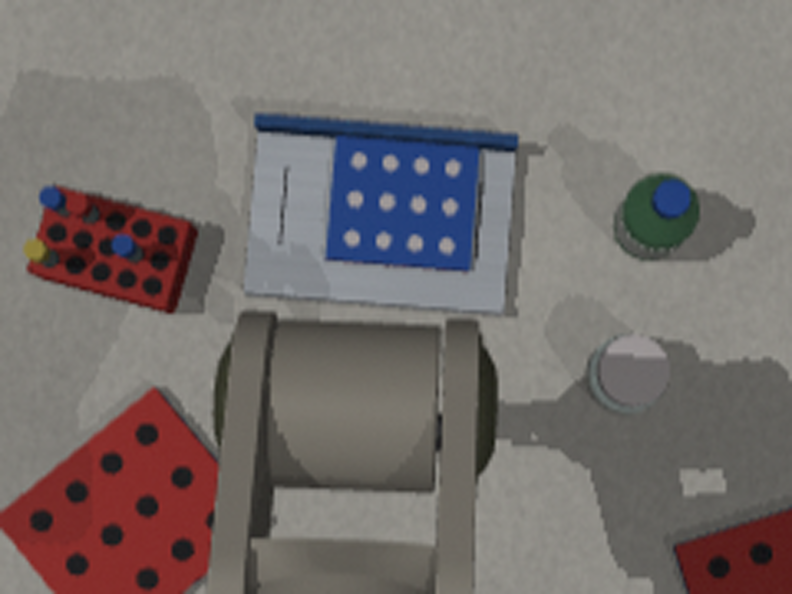

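View pics/s16.png

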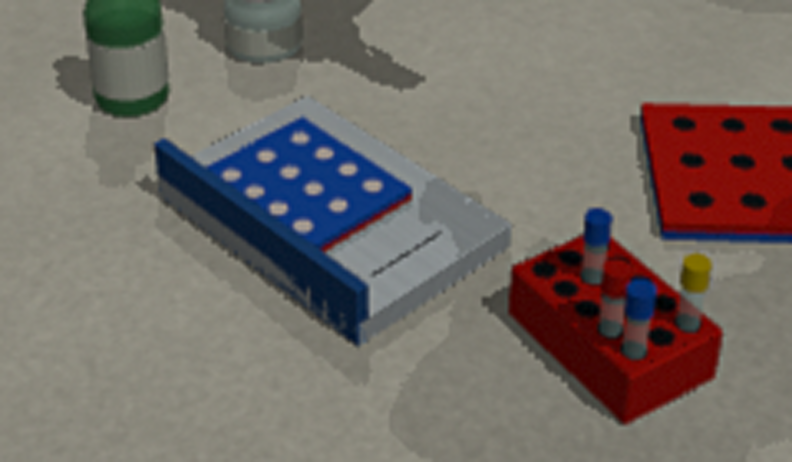

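The plate lies blue side up, touching the stop: in the top crop its far edge is at (335,137)–(478,150), right at the stop. A numeric check of the near edge against the step line, which should be 30 mm apart:

```bash
python3 - <<'E'
from h import *
d=eyes.get_image("top"); im=d["image"].astype(int); r,g,b=im[...,0],im[...,1],im[...,2]
m=((b>80)&(b-r>60)).astype(np.uint8)
e=[]
for u in range(284,320):
    v=np.nonzero(m[150:185,u])[0]
    if len(v): e.append(onz(d,(u,150.5+v.max()),.03)[:2])
e=np.array(e);k=np.polyfit(e[:,1],e[:,0],1); print("near edge",k)
y=.085; print("gap to step mm",1000*((np.polyval(k,y)-(.0944*y+.5477))*.9956),"yaw diff",np.arctan(k[0])-.0942)
w=np.nonzero(m[165])[0]; w=w[(w>270)&(w<330)]; print(onz(d,(w.min()-.5,165),.03)[:2],onz(d,(w.max()+.5,165),.03)[:2])
r2=((r>80)&(g<70)&(b<70)).astype(np.uint8); r2=cv2.morphologyEx(r2,cv2.MORPH_CLOSE,np.ones((7,7)))
cs,_=cv2.findContours(r2[140:195,180:250],0,2); print("rack px",cv2.minAreaRect(max(cs,key=cv2.contourArea)+[180,140]))
print(robot.sense()["wrist_force"])
E
```

```text
near edge [0.09555848 0.57848851]
gap to step mm 30.7510752321599 yaw diff 0.001069204830526832
[0.59829091 0.13349436] [0.59687412 0.02308123]
rack px ((213.7393035888672, 164.96827697753906), (46.5723991394043, 28.59708595275879), 15.068489074707031)
[-0.14193902  0.08621966  0.50314216]
```

```bash
python3 -c "
from rig import robot
print(robot.sign_off())"
```

```text
the job is handed in; nothing more can be done
None
```

The small plate is on the deck, blue side up, home and square against the back stop, and I handed the job in with the gripper clear. I pushed it to the step with two open fingers, lifted its near edge by friction, and dragged it past vertical so it fell onto the deck. I then slid it back until it met the stop.

**Last checks from the top camera:**

| Check | Measured | Expected |
|---|---|---|
| Near edge to step | 30.8 mm | 30 mm |
| Angle to the deck | 0.001 rad off | below 0.06 rad |
| Centre from the deck's middle line (estimated while sliding) | about 15 mm | below 45 mm |

- **Timing:** the last move ended at 18.6 s of the 72 s allowed.
- **Pressing force:** the highest reading on the plate was about 16 N, at roughly 60° of tilt. Forces were only read at the end of each move, so brief peaks in between were not seen. Before touching the plate, I also pressed the bench with 24 N while finding its height.
- **Measurements that disagreed:**
  - An early estimate of the deck length came out at 130 mm against the 125 mm given. I put that down to the colour mask on the stop and relied on touch there instead.
  - The rack's outline shifted by about 1 pixel (around 3 mm), most likely from changed shadows. No move went near the rack, bottle or jar, and in the before and after views they look unmoved.

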